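# Lay up the leather-cutting die tray

## Robot

A 6-joint arm with a two-finger parallel gripper is mounted at the origin on the work surface. World frame = base frame: x ahead of the robot, y to its left, z up, the work surface at z = 0. Lengths are in m, angles in rad, forces in N, time in s.
With the tool pointing down it reaches from about 0.35 to 0.975 m from the base axis. Payload 4.9 kg.
Tool frame: the origin (TCP) lies on the front face of the gripper's body, between the roots of the fingers; the fingertips stand 73 mm ahead of it and the grasp point (between the pads) lies 54 mm ahead of it; z points along the fingers, y is the line along which they close (so a half turn about z gives the same grasp; the last joint's range is limited). The gripper opens to 85 mm and grips with 20 to 120 N. Pads are 22 mm wide; open, the fingers measure 114 mm over their backs; the gripper's body (76 mm by 85 mm) begins 54 mm behind the grasp point. The pads swing forward as they close: fully open they stand 13 mm farther back than shut.
Start: joints at [1.026, 0.053, 1.613, -0, 1.476, -0.119], TCP at [0.258, 0.569, 0.304] pointing down, gripper open.
Joint ranges: [-3.01, 3.01], [-1.01, 2.22], [0.06, 2.58], [-1.02, 4.17], [0.09, 2.62], [-3.14, 3.14]. Speed limits (rad/s): [2.57, 2.57, 3.14, 3.14, 3.14, 3.14].

## Interface

Orientations are given as a rotation vector (axis times angle).
In Python, from station import status, imaging, order gives the robot as it stands.
- The arm moves only by the tool arm_command, never from a script. Its argument "increments" is a list of rows, each an object with "slide": the shift along the tool's x, y, z in m, a list of three; "spin": the turn about the tool's z in degrees; "gripper": the opening, from -1 (shut) to 1 (fully open). In form: [{"slide": [x, y, z], "spin": spin, "gripper": gripper}, ...]. A call has 1 to 8 rows; each row is the pose to reach, as a shift and turn from the pose commanded when the call began, along the tool's axes at that moment; what a row does not reach only later rows make up. A row lasts 1/12 s, in which the tool goes at most 41.7 mm and 7.16 degrees, less where a joint would pass 70% of its speed; a pose out of reach is approached as far as the arm can. A call with a gripper value outside its range is refused whole. The fingers move at their own pace and stop on an object; "newtons" is the grip in N (left out, the last holds). Time passes only in rows, so rows that repeat a pose let the fingers close. It gives the time, the measured TCP pose, the force, the opening and the grip force at its end, in the units of the state.
- status.get_obs(): the state, without advancing time (a new reading comes with each control period).
- imaging.get_image(name): name is "scene" or "side" or "wrist"; returns a dict with "frame" (384x512x3 uint8, red, green, blue), "vfov" (degrees; the focal length in pixels is half the picture's height over the tangent of half this angle, whatever the lens; pixels are square), "cx", "cy" (the principal point, pixels), "view" (4x4, takes a point from world to camera coordinates); the wrist camera has in their place "mount" (4x4, takes a point from camera to tool coordinates, whose origin is the TCP and whose axes are the flange's). Camera axes: x right, y up, looking along -z (the intrinsics and any distortion apply to the point x, -y, -z); pixel columns grow to the right and rows downward; lengths in m; the calibration is good to about 2 mm. A picture is of the moment at which its call begins: read the wrist's pose just before it. There is no depth.
- order.finish_job(): hands the job in; it is judged then, once.
The state is a dict: "t": time; "q": joint angles; "dq": joint speeds; "effort": joint torques, N m; "tool_pos": TCP position; "tool_rot": TCP orientation; "contact_force": force on the tool from outside, world axes, zero at the start; "wrist_torque": the same for the moment, N m; "opening": finger opening in m; "grip_force": force on a finger pad.
Only numpy, scipy, OpenCV 4.12 (cv2) and the standard library are available. Lean on these libraries where they do the work, as an engineer would, in place of code of your own. Each camera call takes 0.05 s, during which the arm holds its last target. There are 200 camera calls.

## Task

Lay up the die tray for the next leather job: of the six hand-struck cutting dies standing on the bench, find the four that cut the white card patterns lying in the tray, same shape and same size, and stand each one upright in the bay of its pattern, centred over the card with its outline lined up with the card's (either way round). Set the dies down gently, never dropping them, because their cutting edges are easily chipped. Leave the two dies that match no card standing where they are.

Things in the scene. Friction and masses are not known exactly. Their poses are not given: they have to be found in the camera images.
- die_round: hand-struck steel cutting die: a round blade outline, 66 mm outside (cuts 60), 26 mm tall, 3 mm thick, open below, flat bridge bars across the top to 32 mm height, and an upright round striking post in the middle, 22 mm thick, 90 mm high overall (28 mm weld collar at its foot up to 36 mm); origin on the post's axis at the underside (cutting edge), z up
- die_oval: die of the same build and height with an oval (elliptical) outline, 78 x 54 mm outside (cuts 72 x 48); origin on the post's axis at the underside (cutting edge), z up, x along its length. Each die weighs 0.25 to 0.65 kg, centre of mass under the post, which is the part to grip
- die_tag: die of the same build and height with a rectangular outline, corners rounded, 74 x 52 mm outside (cuts 68 x 46); origin on the post's axis at the underside (cutting edge), z up, x along its length
- die_slot: die of the same build and height with a narrow straight outline with half-round ends, 80 x 28 mm outside (cuts 74 x 22); origin on the post's axis at the underside (cutting edge), z up, x along its length
- die_small_round: look-alike: a smaller round die of the same build and height, 46 mm outside (cuts 40), matching no card; origin on the post's axis at the underside (cutting edge), z up. To be left where it stands
- die_small_tag: look-alike: a smaller rectangular die of the same build and height, 52 x 34 mm outside (cuts 46 x 28), matching no card; origin on the post's axis at the underside (cutting edge), z up, x along its length. To be left where it stands
- card_round: bay of the wooden die tray with a white card disc 60 mm across in the middle of its cork floor. Bay 104 mm square inside; walls as told at card_oval. Fixed; origin at the centre of the cork's underside, 6 mm above the bench; the die stands on the cork's top, 3 mm above the origin; z up
- card_oval: bay of the same tray with a white oval card 72 x 48 mm. Fixed; origin at the centre of the cork's underside, 6 mm above the bench; the die stands on the cork's top, 3 mm above the origin; z up, x along the card. The tray: fixed, 230 mm square, four bays two by two, centres 110 mm apart, outer walls 8 mm thick and 28 mm tall, inner walls 6 mm thick and 20 mm tall
- card_tag: bay of the same tray with a white rectangular card, corners rounded, 68 x 46 mm. Fixed; origin at the centre of the cork's underside, 6 mm above the bench; the die stands on the cork's top, 3 mm above the origin; z up, x along the card
- card_slot: bay of the same tray with a narrow white card strip with half-round ends, 74 x 22 mm. Fixed; origin at the centre of the cork's underside, 6 mm above the bench; the die stands on the cork's top, 3 mm above the origin; z up, x along the card
Not all that is in view belongs to the job. Leave any pink look-alike of the die_oval alone.

How it is judged:
At the end, for the whole second after the job is handed in: Each of the four dies stands upright (0.08 rad) and still on the cork of its own card's bay, post axis within 12 mm of the card's centre, length (all but the round one) within 0.22 rad of the card's, either way round; the two small dies stand within 15 mm of their start (horizontal distance between die_round and card_round below 0.012 m and z of die_round in the frame of card_round between 0 and 0.007 m and angle between each of die_round, die_oval, die_tag, die_slot, die_small_round, die_small_tag's own z axis and vertical below 0.08 rad and linear speed of each of die_round, die_oval, die_tag, die_slot below 0.02 m/s and horizontal distance between die_oval and card_oval below 0.012 m and z of die_oval in the frame of card_oval between 0 and 0.007 m and angle between the x axis of die_oval and the x axis of card_oval, either way round below 0.22 rad and horizontal distance between die_tag and card_tag below 0.012 m and z of die_tag in the frame of card_tag between 0 and 0.007 m and angle between the x axis of die_tag and the x axis of card_tag, either way round below 0.22 rad and horizontal distance between die_slot and card_slot below 0.012 m and z of die_slot in the frame of card_slot between 0 and 0.007 m and angle between the x axis of die_slot and the x axis of card_slot, either way round below 0.22 rad and distance of each of die_small_round, die_small_tag from where it was at the start of the episode below 0.015 m); the robot touches nothing.
It fails at once if a die is dropped: it falls free of the fingers by more than about 10 mm (faster than 0.45 m/s) ((linear speed of die_round above 0.45 m/s and contact force between the fingers and die_round below 0.3 N) or (linear speed of die_oval above 0.45 m/s and contact force between the fingers and die_oval below 0.3 N) or (linear speed of die_tag above 0.45 m/s and contact force between the fingers and die_tag below 0.3 N) or (linear speed of die_slot above 0.45 m/s and contact force between the fingers and die_slot below 0.3 N)).
It fails at once if a die is slammed or pressed onto the tray floor with over 80 N (contact force between any of die_round, die_oval, die_tag, die_slot and card_round above 80 N or contact force between any of die_round, die_oval, die_tag, die_slot and card_oval above 80 N or contact force between any of die_round, die_oval, die_tag, die_slot and card_tag above 80 N or contact force between any of die_round, die_oval, die_tag, die_slot and card_slot above 80 N).
It fails at once if a die that matches no card is moved more than 15 mm (distance of any of die_small_round, die_small_tag from where it was at the start of the episode above 0.015 m).
It also fails if it takes over 102 s, if anything falls off the work surface, if the arm or the gripper's body presses on something with over 40 N, if the wrist force passes 120 N, or if a joint passes its speed limit or range.

## Working session

There is one attempt and no reset: what is moved stays moved. The work goes in short steps, Python scripts to look and compute and a tool call to move; the robot and the scene stay as the last step left them, time stands still between calls to the robot, and variables do not carry over. Pictures are saved under pics/ and viewed, at most 14 in all, crops included, and the job is handed in when it is done.

Besides the shell and the picture viewer there is one more tool, called after ">>>" by a JSON object that holds its "fn" and its "kwargs", one argument or row to a line. arm_command: Moves the arm, as the interface text tells. Its arguments: {"type":"object","properties":{"increments":{"type":"array","items":{"type":"object","properties":{"slide":{"type":"array","items":{"type":"number"}},"spin":{"type":"number"},"gripper":{"type":"number"}}}},"newtons":{"type":"number"}},"required":["increments"]}

```bash
mkdir -p pics; ls
python3 - <<'E'
from station import status, imaging
import cv2,numpy as np
o=status.get_obs();print(o)
for n in ("scene","side","wrist"):
    d=imaging.get_image(n);cv2.imwrite(f"pics/{n}0.png",d["frame"][:,:,::-1])
    print(n,{k:(np.round(v,4).tolist() if k!="frame" else v.shape) for k,v in d.items()})
E
```

```text
pics
{'t': 0.0, 'q': array([ 1.02599767e+00,  5.33621482e-02,  1.61429745e+00, -8.37559668e-06,
        1.47596752e+00, -1.18988983e-01]), 'dq': array([ 0.00039671,  0.00088628, -0.00019378,  0.00098275, -0.00010845,
       -0.00124347]), 'effort': array([ 1.23117476e-03, -3.93671143e+01, -3.70178354e+01, -6.48809373e-05,
        6.86677377e-03, -3.58735360e-05]), 'tool_pos': array([0.25791152, 0.56878861, 0.30265751]), 'tool_rot': array([-6.63678700e-01, -3.07001803e+00,  3.02495973e-03]), 'contact_force': array([ 0.26905118, -0.20705188, -0.51779918]), 'wrist_torque': array([-0.03936914,  0.02353571,  0.00232568]), 'grip_force': 0.0, 'opening': 0.08525633662939336}
scene {'frame': (384, 512, 3), 'vfov': 44.4143, 'cx': 252.504, 'cy': 185.417, 'view': [[0.7429, 0.6693, 0.0117, -0.4264], [-0.5383, 0.5869, 0.6048, 0.2787], [0.3979, -0.4556, 0.7963, -1.5768], [0.0, 0.0, 0.0, 1.0]]}
side {'frame': (384, 512, 3), 'vfov': 54.74, 'cx': 255.3445, 'cy': 189.4964, 'view': [[0.9838, -0.1787, -0.0146, -0.5573], [0.1248, 0.6244, 0.771, -0.1003], [-0.1287, -0.7604, 0.6366, -0.9861], [0.0, 0.0, 0.0, 1.0]]}
wrist {'frame': (384, 512, 3), 'vfov': 68.5266, 'cx': 258.8189, 'cy': 192.3113, 'mount': [[-0.0001, 0.9502, 0.3115, 0.0799], [1.0, 0.0001, 0.0001, -0.001], [0.0001, 0.3115, -0.9502, -0.0692], [0.0, 0.0, 0.0, 1.0]]}
```

View pics/scene0.png

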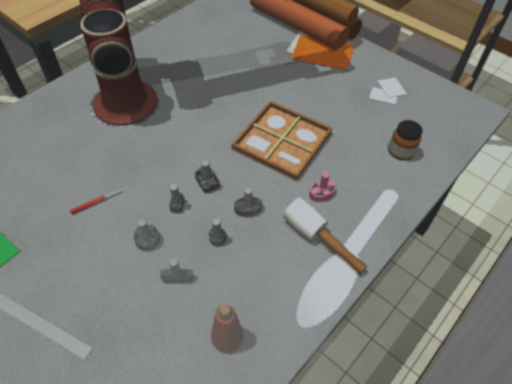

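View pics/side0.png

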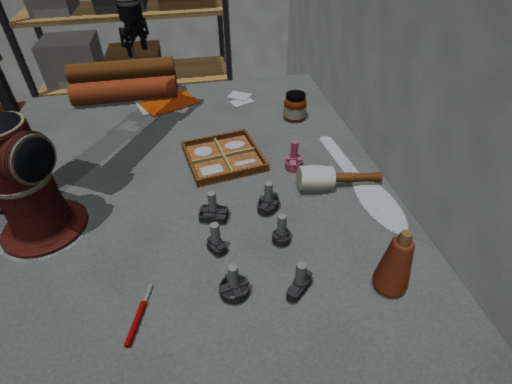

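View pics/wrist0.png

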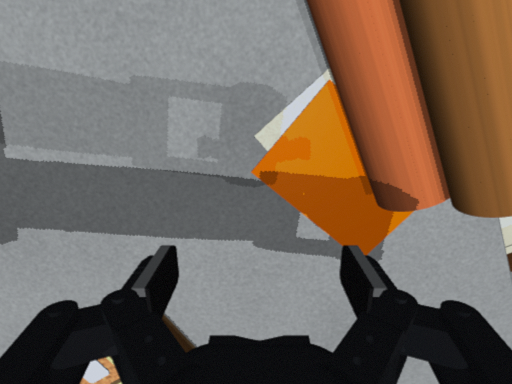

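The scene view shows these dies, by pixel:
- tag (207,177)
- small tag (177,198)
- oval (248,203)
- round (147,235)
- small round (218,233)
- slot (177,272)

The pink oval look-alike is at (322,187) and stays put. The tray is at about (283,140). In the wrist view I see the leather rolls and only the edge of the tray.

```bash
cat > h.py <<'E'
import numpy as np,cv2
from scipy.spatial.transform import Rotation as R
from station import status, imaging
def grab(n,save=None):
    o=status.get_obs(); d=imaging.get_image(n)
    if n=="wrist":
        T=np.eye(4);T[:3,:3]=R.from_rotvec(o["tool_rot"]).as_matrix();T[:3,3]=o["tool_pos"]
        C=T@d["mount"]
    else: C=np.linalg.inv(d["view"])
    if save: cv2.imwrite(save,d["frame"][:,:,::-1])
    return d,C,o
def ray(d,C,uv,z):
    uv=np.atleast_2d(uv).astype(float);f=d["frame"].shape[0]/2/np.tan(np.radians(d["vfov"])/2)
    r=np.c_[(uv[:,0]-d["cx"])/f,-(uv[:,1]-d["cy"])/f,-np.ones(len(uv))]@C[:3,:3].T
    return C[:3,3]+r*((z-C[2,3])/r[:,2])[:,None]
def proj(d,C,P):
    P=np.atleast_2d(P);f=d["frame"].shape[0]/2/np.tan(np.radians(d["vfov"])/2)
    p=(P-C[:3,3])@C[:3,:3]
    return np.c_[d["cx"]-f*p[:,0]/p[:,2],d["cy"]+f*p[:,1]/p[:,2]]
E
python3 - <<'E'
from h import *
S={"tag":(206,165),"stag":(175,188),"oval":(249,192),"round":(143,224),"sround":(217,223),"slot":(175,264),"pink":(325,176)}
D={"tag":(211,195),"stag":(214,227),"oval":(268,186),"round":(233,268),"sround":(282,217),"slot":(301,268),"pink":(295,144)}
d,C,o=grab("scene");e,B,o=grab("side")
for k in S: print(k,ray(d,C,S[k],.09)[0].round(3),ray(e,B,D[k],.09)[0].round(3))
print("cards sc",ray(d,C,[(277,122),(306,135),(258,144),(289,157)],.0095).round(3)[:,:2].tolist())
print("cards si",ray(e,B,[(203,151),(235,145),(212,170),(245,163)],.0095).round(3)[:,:2].tolist())
E
```

```text
tag [ 0.451 -0.058  0.09 ] [ 0.443 -0.061  0.09 ]
stag [ 0.448 -0.169  0.09 ] [ 0.439 -0.176  0.09 ]
oval [ 0.601 -0.046  0.09 ] [ 0.591 -0.054  0.09 ]
round [ 0.472 -0.3    0.09 ] [ 0.467 -0.301  0.09 ]
sround [ 0.607 -0.172  0.09 ] [ 0.6   -0.174  0.09 ]
slot [ 0.615 -0.321  0.09 ] [ 0.603 -0.328  0.09 ]
pink [0.718 0.134 0.09 ] [0.712 0.127 0.09 ]
cards sc [[0.44, 0.267], [0.544, 0.285], [0.458, 0.154], [0.563, 0.178]]
cards si [[0.437, 0.268], [0.547, 0.283], [0.457, 0.155], [0.564, 0.172]]
```

>>> {"fn": "arm_command", "kwargs": {
  "increments": [
    {"slide": [-0.19,-0.11,0],"spin": 0,"gripper": 1},
    {"slide": [-0.19,-0.11,0],"spin": 0,"gripper": 1},
    {"slide": [-0.378,-0.223,0],"spin": 0,"gripper": 1},
    {"slide": [-0.378,-0.223,0],"spin": 0,"gripper": 1},
    {"slide": [-0.378,-0.223,0],"spin": 0,"gripper": 1},
    {"slide": [-0.378,-0.223,0],"spin": 0,"gripper": 1},
    {"slide": [-0.378,-0.223,0],"spin": 0,"gripper": 1},
    {"slide": [-0.378,-0.223,0],"spin": 0,"gripper": 1}
  ]
}}

```text
t: 0.92
tool_pos: [0.4505, 0.2946, 0.304]
tool_rot: [0.663, 3.07, 0.001]
contact_force: [0.0, 0.6, 0.6]
opening: 0.0858
grip_force: 0.0
```

>>> {"fn": "arm_command", "kwargs": {
  "increments": [
    {"slide": [-0.06,-0.035,0]},
    {"slide": [-0.06,-0.035,0]},
    {"slide": [-0.06,-0.035,0]}
  ]
}}

```text
validation failed for argument at $.in...
```

>>> {"fn": "arm_command", "kwargs": {
  "increments": [
    {"slide": [-0.085,-0.05,0],"spin": 0,"gripper": 1},
    {"slide": [-0.085,-0.05,0],"spin": 0,"gripper": 1},
    {"slide": [-0.085,-0.05,0],"spin": 0,"gripper": 1},
    {"slide": [-0.085,-0.05,0],"spin": 0,"gripper": 1}
  ]
}}

```text
t: 1.25
tool_pos: [0.5083, 0.2128, 0.3038]
tool_rot: [0.672, 3.069, -0.001]
contact_force: [-0.4, -0.1, 0.3]
opening: 0.085
grip_force: 0.0
```

Run:
```python
from h import *
d,C,o=grab("wrist","pics/w1.png");print(o["t"],o["tool_pos"],o["tool_rot"],o["dq"].round(3))
np.savez("w1.npz",C=C,frame=d["frame"])
```

```text
1.25 [0.50828003 0.21282171 0.30379645] [ 6.71517143e-01  3.06850022e+00 -1.22226759e-03] [ 0.067 -0.011  0.013  0.037  0.014  0.037]
```

View pics/w1.png

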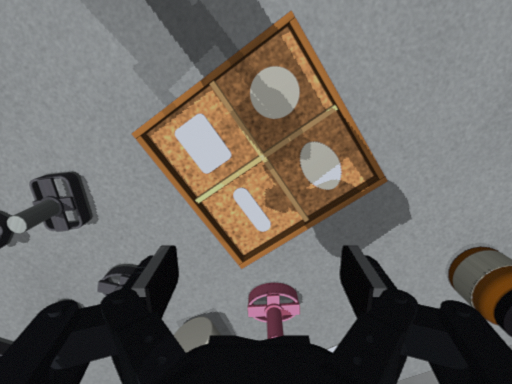

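The wrist view shows the whole tray: tag card (203,143), round card (274,92), oval card (320,165) and slot card (252,210). The pink look-alike is at (274,300).

Run:
```python
from h import *
d=imaging.get_image("wrist"); z=np.load("w1.npz");d["frame"]=z["frame"];C=z["C"]
im=cv2.GaussianBlur(d["frame"],(3,3),0);hsv=cv2.cvtColor(im,cv2.COLOR_RGB2HSV)
for k,(c,L,W) in {"tag":((203,143),68,46),"round":((274,92),60,60),"oval":((320,165),72,48),"slot":((252,210),74,22)}.items():
    m=((hsv[...,1]<75)).astype(np.uint8)
    roi=np.zeros_like(m);cv2.circle(roi,c,42,1,-1);m*=roi
    n,l,st,ce=cv2.connectedComponentsWithStats(m);i=l[c[1],c[0]]
    ct=max(cv2.findContours((l==i).astype(np.uint8),cv2.RETR_EXTERNAL,cv2.CHAIN_APPROX_NONE)[0],key=cv2.contourArea)
    h=cv2.convexHull(ct)
    P=ray(d,C,h[:,0,:],.0095)[:,:2].astype(np.float32)
    g=(P*1000).astype(np.float32);M=cv2.moments(g.reshape(-1,1,2))
    r=cv2.minAreaRect(g)
    print(k,"moment",round(M["m10"]/M["m00"],1),round(M["m01"]/M["m00"],1),"pca ang",round(np.degrees(.5*np.arctan2(2*M["mu11"],M["mu20"]-M["mu02"])),1),"rect",np.round(r[0],1),np.round(r[1],1),round(r[2],1))
# tray corners (outer top, z=.028+?)
for zz in (.028,):
    print(ray(d,C,[(292,13),(384,180),(242,266),(135,134)],zz).round(4)[:,:2].tolist())
```

```text
tag moment 454.3 157.3 pca ang 9.8 rect [454.4 157.3] [69.1 47.6] 9.9
round moment 435.7 265.7 pca ang -85.3 rect [435.8 265.9] [59.8 59.6] 65.3
oval moment 544.1 284.3 pca ang 9.7 rect [543.9 284.1] [70.2 49.2] 22.5
slot moment 562.7 175.9 pca ang 9.6 rect [562.8 175.9] [74.7 23.4] 9.9
[[0.3702, 0.314], [0.5895, 0.3491], [0.6275, 0.1306], [0.4085, 0.093]]
```

>>> {"fn": "arm_command", "kwargs": {
  "increments": [
    {"slide": [-0.2,-0.36,-0.03],"spin": 0,"gripper": 1},
    {"slide": [-0.2,-0.36,-0.03],"spin": 0,"gripper": 1},
    {"slide": [-0.2,-0.36,-0.03],"spin": 0,"gripper": 1},
    {"slide": [-0.2,-0.36,-0.03],"spin": 0,"gripper": 1},
    {"slide": [-0.2,-0.36,-0.03],"spin": 0,"gripper": 1},
    {"slide": [-0.2,-0.36,-0.03],"spin": 0,"gripper": 1},
    {"slide": [-0.2,-0.36,-0.03],"spin": 0,"gripper": 1},
    {"slide": [-0.2,-0.36,-0.03],"spin": 0,"gripper": 1}
  ]
}}

```text
t: 2.02
tool_pos: [0.5334, -0.1156, 0.3285]
tool_rot: [0.66, 3.071, 0.001]
contact_force: [1.2, -0.5, -0.3]
opening: 0.0858
grip_force: 0.0
```

>>> {"fn": "arm_command", "kwargs": {
  "increments": [
    {"slide": [-0.04,-0.07,0],"spin": 0,"gripper": 1},
    {"slide": [-0.04,-0.07,0],"spin": 0,"gripper": 1},
    {"slide": [-0.04,-0.07,0],"spin": 0,"gripper": 1},
    {"slide": [-0.04,-0.07,0],"spin": 0,"gripper": 1}
  ]
}}

```text
t: 2.35
tool_pos: [0.5412, -0.1959, 0.3278]
tool_rot: [-0.665, -3.07, -0.001]
contact_force: [-0.1, -0.0, 0.4]
opening: 0.0855
grip_force: 0.0
```

Run:
```python
from h import *
d,C,o=grab("wrist","pics/w2.png");print(o["t"],o["tool_pos"],o["tool_rot"],o["dq"].round(3))
np.savez("w2.npz",C=C,frame=d["frame"])
```

```text
2.35 [ 0.54124744 -0.19593823  0.32775867] [-6.65139139e-01 -3.06954190e+00 -1.40615281e-03] [ 0.042 -0.021  0.021  0.008  0.004  0.004]
```

View pics/w2.png

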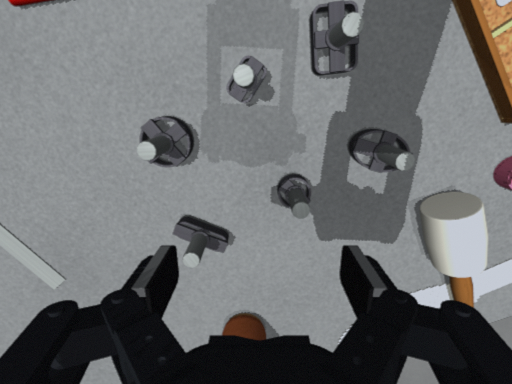

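In the wrist view:
- tag (335,40)
- small tag (248,80)
- round (165,140)
- oval (380,150)
- small round (295,190)
- slot (200,235)

A close crop will check the choice and the masks.

Run:
```python
from h import *
z=np.load("w2.npz");f=z["frame"]
c=cv2.resize(f[0:275,120:430],None,fx=1.9,fy=1.9,interpolation=cv2.INTER_CUBIC)
m=(cv2.cvtColor(f,cv2.COLOR_RGB2GRAY)<62).astype(np.uint8)
mm=cv2.resize(m[0:275,120:430]*255,None,fx=1.9,fy=1.9)
e=cv2.Canny(mm,50,150);c[e>0]=(255,0,0)
cv2.imwrite("pics/c2.png",c[:,:,::-1])
```

```text
(no output)
```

View pics/c2.png

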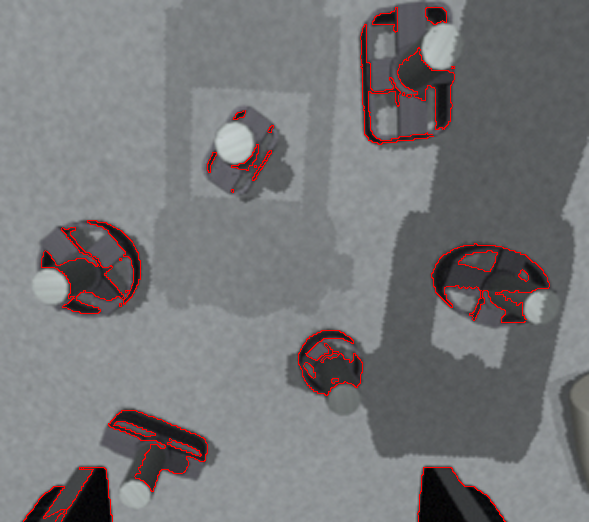

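Run:
```python
from h import *
d,C,o=grab("scene");e,B,o=grab("side")
w=imaging.get_image("wrist");z=np.load("w2.npz");w["frame"]=z["frame"];W=z["C"]
un=lambda p:np.array(p)/1.9+[120,0]
T={"round":(51,286),"tag":(440,47),"oval":(541,306),"slot":(136,494),"sround":(343,400),"stag":(235,143)}
for k,p in T.items(): print(k,"top",ray(w,W,un(p),.09)[0].round(4))
m=(cv2.cvtColor(w["frame"],cv2.COLOR_RGB2GRAY)<62).astype(np.uint8)
for k,(x0,y0,x1,y1) in {"round":(36,215,145,320),"tag":(355,0,460,148),"oval":(428,235,556,330),"slot":(104,405,215,465),"sround":(295,325,368,397)}.items():
    a=un((x0,y0)).astype(int);b=un((x1,y1)).astype(int)
    q=np.zeros_like(m);q[a[1]:b[1],a[0]:b[0]]=m[a[1]:b[1],a[0]:b[0]]
    P=(ray(w,W,cv2.convexHull(cv2.findNonZero(q))[:,0],.026)[:,:2]*1000).astype(np.float32)
    M=cv2.moments(P.reshape(-1,1,2));r=cv2.minAreaRect(P)
    print(k,"c",round(M["m10"]/M["m00"]),round(M["m01"]/M["m00"]),"pca",round(np.degrees(.5*np.arctan2(2*M["mu11"],M["mu20"]-M["mu02"])),1),"rect",np.round(r[0]),np.round(r[1]),round(r[2],1))
l=ray(w,W,un([(362,30),(365,125),(122,409),(208,437)]),.026)[:,:2]
for i in (0,2): v=l[i+1]-l[i];print("edge",np.degrees(np.arctan2(v[1],v[0])))
```

```text
round top [ 0.4651 -0.2967  0.09  ]
tag top [ 0.4424 -0.0541  0.09  ]
oval top [ 0.5933 -0.0432  0.09  ]
slot top [ 0.6055 -0.3179  0.09  ]
sround top [ 0.6002 -0.17    0.09  ]
stag top [ 0.4401 -0.1676  0.09  ]
round c 465 -292 pca 89.3 rect [ 465. -292.] [65. 60.] 83.7
tag c 444 -56 pca -20.0 rect [443. -55.] [56. 74.] 71.7
oval c 589 -47 pca 50.6 rect [587. -47.] [78. 54.] 37.2
slot c 599 -312 pca 43.7 rect [ 601. -315.] [77. 39.] 40.8
sround c 597 -169 pca 8.2 rect [ 596. -169.] [43. 48.] 84.2
edge -19.138080839154156
edge 45.60502866779161
```

>>> {"fn": "arm_command", "kwargs": {
  "increments": [
    {"slide": [-0.108,-0.085,0.03],"spin": 0,"gripper": 1},
    {"slide": [-0.108,-0.085,0.03],"spin": 0,"gripper": 1},
    {"slide": [-0.108,-0.085,0.06],"spin": 0,"gripper": 0.6},
    {"slide": [-0.108,-0.085,0.1],"spin": 0,"gripper": 0.6},
    {"slide": [-0.108,-0.085,0.1],"spin": 0,"gripper": 0.6},
    {"slide": [-0.108,-0.085,0.1],"spin": 0,"gripper": 0.6},
    {"slide": [-0.108,-0.085,0.1],"spin": 0,"gripper": 0.6}
  ]
}}

```text
t: 3.13
tool_pos: [0.6042, -0.3161, 0.2267]
tool_rot: [-0.661, -3.068, -0.002]
contact_force: [0.1, 0.9, 0.4]
opening: 0.0679
grip_force: 0.0
```

Run:
```python
from h import *
d,C,o=grab("wrist","pics/w3.png");print(o["t"],o["tool_pos"],o["tool_rot"],o["opening"])
np.savez("w3.npz",C=C,frame=d["frame"])
print(proj(d,C,[(.6055,-.3179,.09)]))
```

```text
3.1333 [ 0.60418201 -0.31612983  0.22668543] [-6.60855326e-01 -3.06812132e+00 -2.44387875e-03] 0.06788068778597069
[[258.54840453 210.21299025]]
```

View pics/w3.png

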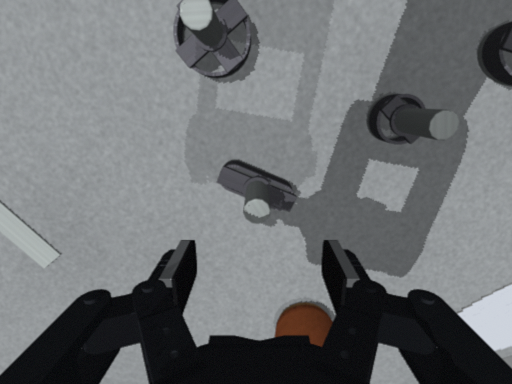

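The slot's post top is at (258,208), within 2 px of the prediction. Its edge runs from (228,161) to (298,187), so its yaw is about 45°. Descending to grip.

>>> {"fn": "arm_command", "kwargs": {
  "increments": [
    {"slide": [0,0,0.04],"spin": 0,"gripper": 0.6},
    {"slide": [0,0,0.08],"spin": 0,"gripper": 0.6},
    {"slide": [0,0,0.107],"spin": 0,"gripper": 0.6},
    {"slide": [0,0,0.107],"spin": 0,"gripper": 0.6},
    {"slide": [0,0,0.107],"spin": 0,"gripper": -1},
    {"slide": [0,0,0.107],"spin": 0,"gripper": -1},
    {"slide": [0,0,0.107],"spin": 0,"gripper": -1},
    {"slide": [0,0,0.107],"spin": 0,"gripper": -1}
  ],
  "newtons": 60
}}

```text
t: 3.85
tool_pos: [0.6061, -0.3188, 0.1254]
tool_rot: [0.662, 3.065, -0.004]
contact_force: [-1.5, 0.1, 14.7]
opening: 0.0208
grip_force: 59.6
```

>>> {"fn": "arm_command", "kwargs": {
  "increments": [
    {"slide": [0,0,0],"spin": 0,"gripper": -1},
    {"slide": [0,0,0],"spin": 0,"gripper": -1}
  ]
}}

```text
t: 4.02
tool_pos: [0.6061, -0.319, 0.1255]
tool_rot: [0.663, 3.065, -0.003]
contact_force: [-0.6, -0.0, 7.5]
opening: 0.0205
grip_force: 58.4
```

>>> {"fn": "arm_command", "kwargs": {
  "increments": [
    {"slide": [0,0,-0.02],"spin": 0,"gripper": -1},
    {"slide": [0,0,-0.05],"spin": 0,"gripper": -1},
    {"slide": [0,0,-0.09],"spin": 0,"gripper": -1},
    {"slide": [0,0,-0.13],"spin": 0,"gripper": -1},
    {"slide": [0.012,0.022,-0.135],"spin": 5,"gripper": -1},
    {"slide": [0.03,0.054,-0.135],"spin": 10,"gripper": -1},
    {"slide": [0.049,0.087,-0.135],"spin": 15,"gripper": -1},
    {"slide": [0.068,0.12,-0.135],"spin": 20,"gripper": -1}
  ],
  "newtons": 80
}}

```text
t: 4.68
tool_pos: [0.5912, -0.1792, 0.2561]
tool_rot: [-1.195, -2.905, -0.001]
contact_force: [1.1, -0.3, -4.9]
opening: 0.0203
grip_force: 78.8
```

>>> {"fn": "arm_command", "kwargs": {
  "increments": [
    {"slide": [0.03,0.026,0],"spin": 5,"gripper": -1},
    {"slide": [0.06,0.052,0],"spin": 10,"gripper": -1},
    {"slide": [0.09,0.078,0],"spin": 15,"gripper": -1},
    {"slide": [0.12,0.104,0],"spin": 15,"gripper": -1},
    {"slide": [0.15,0.13,0],"spin": 15,"gripper": -1},
    {"slide": [0.18,0.156,0],"spin": 15,"gripper": -1},
    {"slide": [0.21,0.182,0],"spin": 15,"gripper": -1},
    {"slide": [0.24,0.208,0],"spin": 15,"gripper": -1}
  ]
}}

```text
t: 5.35
tool_pos: [0.5649, 0.1379, 0.2559]
tool_rot: [-1.556, -2.728, 0.0]
contact_force: [0.4, 0.0, -4.9]
opening: 0.0202
grip_force: 78.7
```

>>> {"fn": "arm_command", "kwargs": {
  "increments": [
    {"slide": [0.015,0.031,0],"spin": 0,"gripper": -1},
    {"slide": [0.0205,0.0345,0],"spin": 0,"gripper": -1},
    {"slide": [0.0205,0.0345,0],"spin": 0,"gripper": -1},
    {"slide": [0.0205,0.0345,0],"spin": 0,"gripper": -1},
    {"slide": [0.0205,0.0345,0],"spin": 0,"gripper": -1}
  ]
}}

```text
t: 5.77
tool_pos: [0.5849, 0.1702, 0.2558]
tool_rot: [-1.558, -2.728, 0.002]
contact_force: [-0.7, -0.2, -4.4]
opening: 0.02
grip_force: 79.8
```

Run:
```python
from h import *
d,C,o=grab("wrist","pics/w4.png");print(o["t"],o["tool_pos"],o["tool_rot"],o["opening"])
d,C,o=grab("side");
c=d["frame"][60:230,130:330]
cv2.imwrite("pics/s4.png",np.hstack([cv2.resize(c,(400,340)),cv2.resize(cv2.imread("pics/w4.png")[:,:,::-1],(400,340))])[:,:,::-1])
```

```text
5.7667 [0.5849373  0.17018699 0.25577658] [-1.55766749e+00 -2.72773601e+00  1.63072152e-03] 0.02001248285015846
```

View pics/s4.png

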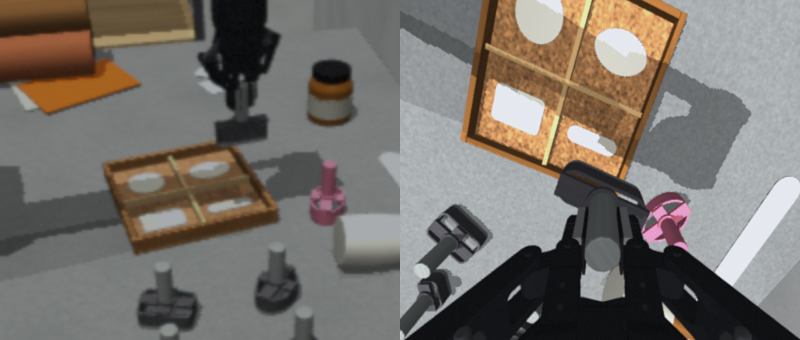

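The slot die hangs upright, parallel to its card but about 23 mm off. I'll correct the offset, then lower it.

>>> {"fn": "arm_command", "kwargs": {
  "increments": [
    {"slide": [0.0162,-0.0162,0],"spin": 0,"gripper": -1},
    {"slide": [0.0162,-0.0162,0.035],"spin": 0,"gripper": -1},
    {"slide": [0.0162,-0.0162,0.07],"spin": 0,"gripper": -1},
    {"slide": [0.0162,-0.0162,0.095],"spin": 0,"gripper": -1},
    {"slide": [0.0162,-0.0162,0.11],"spin": 0,"gripper": -1},
    {"slide": [0.0162,-0.0162,0.114],"spin": 0,"gripper": -1},
    {"slide": [0.0162,-0.0162,0.114],"spin": 0,"gripper": -1}
  ]
}}

```text
t: 6.45
tool_pos: [0.5622, 0.1759, 0.1406]
tool_rot: [-1.557, -2.726, 0.003]
contact_force: [-0.7, 0.0, -4.3]
opening: 0.0204
grip_force: 80.1
```

```bash
cat >> h.py <<'E'
def to(x,y,z=None):
    o=status.get_obs();Rm=R.from_rotvec(o["tool_rot"]).as_matrix();p=o["tool_pos"]
    t=np.array([x,y,p[2] if z is None else z])
    print("at",p.round(4),"yaw",round(np.degrees(np.arctan2(Rm[1,0],Rm[0,0])),1),"slide",(Rm.T@(t-p)).round(4),"t",o["t"],"F",o["contact_force"].round(1))
E
python3 -c "
from h import *
to(.5627,.1759)"
```

```text
at [0.5622 0.1759 0.1406] yaw 120.5 slide [-0.0003  0.0004 -0.    ] t 6.45 F [-0.7  0.  -4.3]
```

Now the gentle touchdown.

>>> {"fn": "arm_command", "kwargs": {
  "increments": [
    {"slide": [0,0,0.002],"spin": 0,"gripper": -1},
    {"slide": [0,0,0.004],"spin": 0,"gripper": -1},
    {"slide": [0,0,0.006],"spin": 0,"gripper": -1},
    {"slide": [0,0,0.007],"spin": 0,"gripper": -1},
    {"slide": [0,0,0.007],"spin": 0,"gripper": -1}
  ]
}}

```text
t: 6.87
tool_pos: [0.5633, 0.177, 0.1356]
tool_rot: [1.556, 2.728, 0.001]
contact_force: [-0.3, 0.1, -4.8]
opening: 0.02
grip_force: 80.1
```

>>> {"fn": "arm_command", "kwargs": {
  "increments": [
    {"slide": [0,0,0.001],"spin": 0,"gripper": -1},
    {"slide": [0,0,0.002],"spin": 0,"gripper": -1},
    {"slide": [0,0,0.003],"spin": 0,"gripper": -1},
    {"slide": [0,0,0.003],"spin": 0,"gripper": -1},
    {"slide": [0,0,0.003],"spin": 0,"gripper": -1}
  ]
}}

```text
t: 7.28
tool_pos: [0.5635, 0.1772, 0.1346]
tool_rot: [1.556, 2.729, 0.0]
contact_force: [-5.7, -1.2, 7.3]
opening: 0.0201
grip_force: 81.6
```

>>> {"fn": "arm_command", "kwargs": {
  "increments": [
    {"slide": [0,0,-0.001],"spin": 0,"gripper": 0},
    {"slide": [0,0,-0.001],"spin": 0,"gripper": 0},
    {"slide": [0,0,-0.001],"spin": 0,"gripper": 0},
    {"slide": [0,0,-0.02],"spin": 0,"gripper": 0.2},
    {"slide": [0,0,-0.05],"spin": 0,"gripper": 0.5},
    {"slide": [0,0,-0.085],"spin": 0,"gripper": 0.6},
    {"slide": [0,0,-0.1],"spin": 0,"gripper": 0.6}
  ]
}}

```text
t: 7.87
tool_pos: [0.5649, 0.1773, 0.2373]
tool_rot: [1.554, 2.724, 0.007]
contact_force: [0.6, 0.4, 1.0]
opening: 0.0684
grip_force: 0.0
```

Run:
```python
from h import *
d,C,o=grab("wrist","pics/w5.png")
d,C,o=grab("side")
c=d["frame"][100:230,150:310]
d,C,o=grab("scene")
g=d["frame"][80:210,180:340]
cv2.imwrite("pics/s5.png",np.hstack([cv2.resize(c,(400,325)),cv2.resize(g,(400,325))])[:,:,::-1])
to(.5933,-.0432);to(.5933,-.0432,.23)
```

```text
at [0.5642 0.1772 0.2344] yaw 120.6 slide [-0.2045 -0.0871 -0.    ] t 8.0167 F [-0.4  0.4 -0.8]
at [0.5642 0.1772 0.2344] yaw 120.6 slide [-0.2045 -0.0872  0.0044] t 8.0167 F [-0.4  0.4 -0.8]
```

View pics/s5.png

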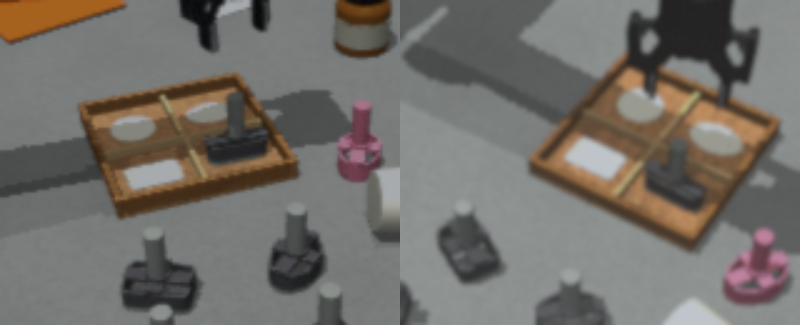

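The slot die stands in its bay, parallel to and centred on its card in both views. Next is the oval.

>>> {"fn": "arm_command", "kwargs": {
  "increments": [
    {"slide": [-0.034,-0.0145,0],"spin": 0,"gripper": 0.6},
    {"slide": [-0.068,-0.029,0],"spin": 0,"gripper": 0.6},
    {"slide": [-0.102,-0.0435,0],"spin": 0,"gripper": 0.6},
    {"slide": [-0.136,-0.058,0],"spin": 0,"gripper": 0.6},
    {"slide": [-0.17,-0.0725,0],"spin": 0,"gripper": 0.6},
    {"slide": [-0.2045,-0.087,0],"spin": 0,"gripper": 0.6},
    {"slide": [-0.2045,-0.087,0],"spin": 0,"gripper": 0.6},
    {"slide": [-0.2045,-0.087,0],"spin": 0,"gripper": 0.6}
  ]
}}

```text
t: 8.68
tool_pos: [0.5916, -0.045, 0.2298]
tool_rot: [-1.56, -2.723, 0.001]
contact_force: [-0.0, 0.2, -0.1]
opening: 0.0685
grip_force: 0.0
```

Run:
```python
from h import *
d,C,o=grab("wrist")
np.savez("w6.npz",C=C,frame=d["frame"]);to(.5933,-.0432,.121)
print(proj(d,C,[(.5933,-.0432,.09)]))
cv2.imwrite("pics/w6.png",cv2.resize(d["frame"][100:292,120:400],None,fx=2.8,fy=2.8,interpolation=cv2.INTER_CUBIC)[:,:,::-1])
```

```text
at [ 0.5915 -0.0437  0.23  ] yaw 120.5 slide [-0.0008  0.002   0.109 ] t 8.7333 F [-0.5 -0.3  0.2]
[[263.29809791 204.94889715]]
```

View pics/w6.png

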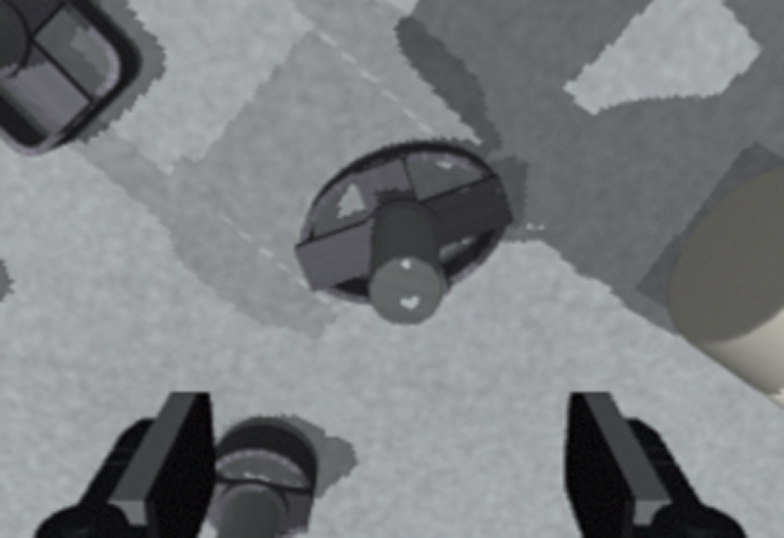

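The oval's post top is at crop (406,289), and its bar rises to the right by 18°, so its yaw is about 50°. Gripping.

>>> {"fn": "arm_command", "kwargs": {
  "increments": [
    {"slide": [0,0.003,0.035],"spin": 0,"gripper": 0.5},
    {"slide": [0,0.003,0.07],"spin": 0,"gripper": 0.5},
    {"slide": [0,0.003,0.106],"spin": 0,"gripper": 0.5},
    {"slide": [0,0.003,0.106],"spin": 0,"gripper": 0},
    {"slide": [0,0.003,0.106],"spin": 0,"gripper": -1},
    {"slide": [0,0.003,0.106],"spin": 0,"gripper": -1},
    {"slide": [0,0.003,0.106],"spin": 0,"gripper": -1},
    {"slide": [0,0.003,0.106],"spin": 0,"gripper": -1}
  ],
  "newtons": 80
}}

```text
t: 9.4
tool_pos: [0.5961, -0.0416, 0.1286]
tool_rot: [1.554, 2.726, 0.002]
contact_force: [0.4, 0.5, 0.2]
opening: 0.0201
grip_force: 78.7
```

```bash
python3 -c "
from h import *
to(.5440,.2843,.26)"
```

```text
at [ 0.5961 -0.0416  0.1286] yaw 120.6 slide [ 0.3067  0.1216 -0.1318] t 9.4 F [0.4 0.5 0.2]
```

>>> {"fn": "arm_command", "kwargs": {
  "increments": [
    {"slide": [0,0,-0.02],"spin": 0,"gripper": -1},
    {"slide": [0,0,-0.05],"spin": 0,"gripper": -1},
    {"slide": [0,0,-0.09],"spin": 0,"gripper": -1},
    {"slide": [0.01,0.004,-0.13],"spin": 5,"gripper": -1},
    {"slide": [0.04,0.016,-0.145],"spin": 11,"gripper": -1},
    {"slide": [0.075,0.03,-0.145],"spin": 17,"gripper": -1},
    {"slide": [0.11,0.044,-0.145],"spin": 23,"gripper": -1},
    {"slide": [0.145,0.058,-0.145],"spin": 29,"gripper": -1}
  ]
}}

```text
t: 10.07
tool_pos: [0.5705, 0.1139, 0.2727]
tool_rot: [2.196, 2.245, 0.003]
contact_force: [0.2, -0.2, -5.3]
opening: 0.0204
grip_force: 79.3
```

```bash
python3 -c "
from h import *
to(.5440,.2843)"
```

```text
at [0.5705 0.1139 0.2727] yaw 91.2 slide [ 0.171  -0.0228  0.    ] t 10.0667 F [ 0.2 -0.2 -5.3]
```

>>> {"fn": "arm_command", "kwargs": {
  "increments": [
    {"slide": [0.034,-0.0045,0],"spin": 5,"gripper": -1},
    {"slide": [0.068,-0.009,0],"spin": 11,"gripper": -1},
    {"slide": [0.102,-0.0135,0],"spin": 11,"gripper": -1},
    {"slide": [0.136,-0.018,0],"spin": 11,"gripper": -1},
    {"slide": [0.165,-0.022,0],"spin": 11,"gripper": -1},
    {"slide": [0.171,-0.0228,0],"spin": 11,"gripper": -1},
    {"slide": [0.171,-0.0228,0],"spin": 11,"gripper": -1}
  ]
}}

```text
t: 10.65
tool_pos: [0.5426, 0.2847, 0.2715]
tool_rot: [-2.392, -2.036, -0.001]
contact_force: [0.4, 0.6, -5.2]
opening: 0.0203
grip_force: 79.0
```

```bash
python3 -c "
from h import *
to(.5440,.2843,.1435)"
```

```text
at [0.5426 0.2847 0.2715] yaw 80.8 slide [-0.0002  0.0015  0.128 ] t 10.65 F [ 0.4  0.6 -5.2]
```

>>> {"fn": "arm_command", "kwargs": {
  "increments": [
    {"slide": [0,0.001,0.035],"spin": 0,"gripper": -1},
    {"slide": [0,0.001,0.07],"spin": 0,"gripper": -1},
    {"slide": [0,0.001,0.1],"spin": 0,"gripper": -1},
    {"slide": [0,0.001,0.117],"spin": 0,"gripper": -1},
    {"slide": [0,0.001,0.124],"spin": 0,"gripper": -1},
    {"slide": [0,0.001,0.127],"spin": 0,"gripper": -1},
    {"slide": [0,0.001,0.13],"spin": 0,"gripper": -1},
    {"slide": [0,0.001,0.132],"spin": 0,"gripper": -1}
  ]
}}

```text
t: 11.32
tool_pos: [0.5458, 0.2826, 0.1411]
tool_rot: [2.395, 2.03, 0.005]
contact_force: [-0.1, 0.5, -4.2]
opening: 0.0201
grip_force: 78.9
```

>>> {"fn": "arm_command", "kwargs": {
  "increments": [
    {"slide": [0,0,0.001],"spin": 0,"gripper": -1},
    {"slide": [0,0,0.002],"spin": 0,"gripper": -1},
    {"slide": [0,0,0.003],"spin": 0,"gripper": -1},
    {"slide": [0,0,0.003],"spin": 0,"gripper": -1}
  ]
}}

```text
t: 11.65
tool_pos: [0.5451, 0.283, 0.1376]
tool_rot: [2.395, 2.032, 0.003]
contact_force: [-1.5, 0.2, -1.5]
opening: 0.0204
grip_force: 80.0
```

Contact is starting, with the force rising from -5 to -1.5 N.

>>> {"fn": "arm_command", "kwargs": {
  "increments": [
    {"slide": [0,0,0.001],"spin": 0,"gripper": -1},
    {"slide": [0,0,0.002],"spin": 0,"gripper": -1},
    {"slide": [0,0,0.002],"spin": 0,"gripper": -1}
  ]
}}

```text
t: 11.9
tool_pos: [0.5453, 0.2833, 0.1376]
tool_rot: [2.395, 2.032, 0.003]
contact_force: [-6.4, -1.8, 10.0]
opening: 0.02
grip_force: 80.9
```

>>> {"fn": "arm_command", "kwargs": {
  "increments": [
    {"slide": [0,0,-0.001],"spin": 0,"gripper": 0},
    {"slide": [0,0,-0.001],"spin": 0,"gripper": 0},
    {"slide": [0,0,-0.001],"spin": 0,"gripper": 0},
    {"slide": [0,0,-0.02],"spin": 0,"gripper": 0.2},
    {"slide": [0,0,-0.05],"spin": 0,"gripper": 0.5},
    {"slide": [0,0,-0.085],"spin": 0,"gripper": 0.6},
    {"slide": [0,0,-0.1],"spin": 0,"gripper": 0.6}
  ]
}}

```text
t: 12.48
tool_pos: [0.5461, 0.2833, 0.2392]
tool_rot: [2.394, 2.03, 0.01]
contact_force: [-0.1, 0.3, 1.2]
opening: 0.0682
grip_force: 0.0
```

```bash
python3 -c "
from h import *
to(.4424,-.0541,.23)"
```

```text
at [0.5461 0.2833 0.2392] yaw 80.6 slide [-0.3498 -0.0473  0.0077] t 12.4833 F [-0.1  0.3  1.2]
```

>>> {"fn": "arm_command", "kwargs": {
  "increments": [
    {"slide": [-0.041,-0.0055,0],"spin": 0,"gripper": 0.6},
    {"slide": [-0.082,-0.011,0],"spin": 0,"gripper": 0.6},
    {"slide": [-0.123,-0.0165,0],"spin": 0,"gripper": 0.6},
    {"slide": [-0.164,-0.022,0],"spin": 0,"gripper": 0.6},
    {"slide": [-0.205,-0.0275,0],"spin": 0,"gripper": 0.6},
    {"slide": [-0.246,-0.033,0],"spin": 0,"gripper": 0.6},
    {"slide": [-0.287,-0.0385,0],"spin": 0,"gripper": 0.6},
    {"slide": [-0.328,-0.044,0],"spin": 0,"gripper": 0.6}
  ]
}}

```text
t: 13.15
tool_pos: [0.4466, -0.0353, 0.2343]
tool_rot: [2.394, 2.032, 0.001]
contact_force: [1.3, -1.1, -0.5]
opening: 0.0685
grip_force: 0.0
```

>>> {"fn": "arm_command", "kwargs": {
  "increments": [
    {"slide": [-0.0218,-0.0033,0.006],"spin": 0,"gripper": 0.6},
    {"slide": [-0.0218,-0.0033,0.006],"spin": 0,"gripper": 0.6},
    {"slide": [-0.0218,-0.0033,0.006],"spin": 0,"gripper": 0.6},
    {"slide": [-0.0218,-0.0033,0.006],"spin": 0,"gripper": 0.6}
  ]
}}

```text
t: 13.48
tool_pos: [0.4408, -0.0545, 0.2283]
tool_rot: [2.396, 2.032, 0.001]
contact_force: [0.2, 0.5, -0.2]
opening: 0.0683
grip_force: 0.0
```

Run:
```python
from h import *
d,C,o=grab("wrist")
np.savez("w7.npz",C=C,frame=d["frame"]);to(.4424,-.0541,.121)
print(proj(d,C,[(.4424,-.0541,.09),(.5440,.2843,.0990),(.5440,.2843,.035)]))
cv2.imwrite("pics/w7.png",cv2.resize(d["frame"],(768,576),interpolation=cv2.INTER_CUBIC)[:,:,::-1])
```

```text
at [ 0.441  -0.0541  0.2284] yaw 80.7 slide [0.0002 0.0013 0.1074] t 13.5333 F [-0.1 -0.1  0.5]
[[ 260.9095013   204.82869513]
 [ 384.78728509 -675.14282795]
 [ 338.22445478 -389.2486033 ]]
```

View pics/w7.png

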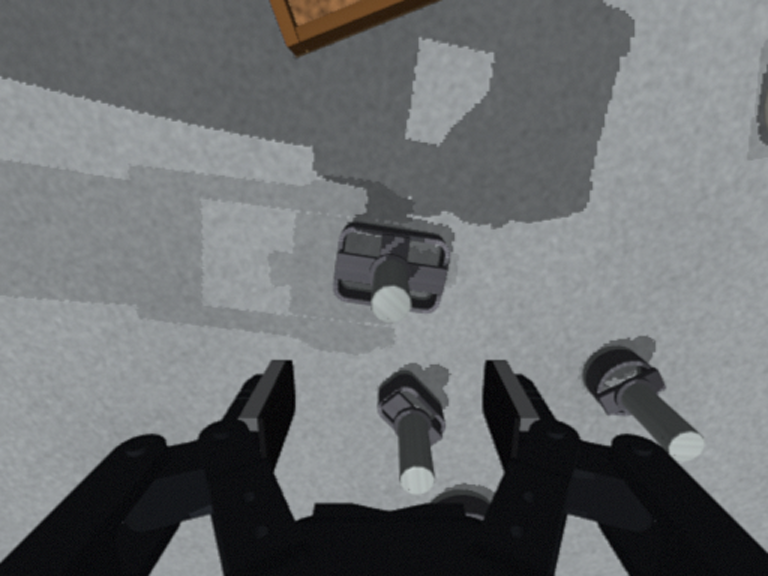

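The tag's post top is at (391,303) and its edge tilts 7° down to the right, so its yaw is about -18°. Gripping.

>>> {"fn": "arm_command", "kwargs": {
  "increments": [
    {"slide": [0.001,0.001,0.035],"spin": 0,"gripper": 0.5},
    {"slide": [0.001,0.001,0.07],"spin": 0,"gripper": 0.5},
    {"slide": [0.001,0.001,0.104],"spin": 0,"gripper": 0.5},
    {"slide": [0.001,0.001,0.104],"spin": 0,"gripper": 0},
    {"slide": [0.001,0.001,0.104],"spin": 0,"gripper": -1},
    {"slide": [0.001,0.001,0.104],"spin": 0,"gripper": -1},
    {"slide": [0.001,0.001,0.104],"spin": 0,"gripper": -1},
    {"slide": [0.001,0.001,0.104],"spin": 0,"gripper": -1}
  ],
  "newtons": 80
}}

```text
t: 14.2
tool_pos: [0.4435, -0.054, 0.1267]
tool_rot: [2.393, 2.03, 0.005]
contact_force: [1.1, 0.6, 1.7]
opening: 0.0204
grip_force: 78.4
```

```bash
python3 -c "
from h import *
to(.4544,.1573,.26)"
```

```text
at [ 0.4435 -0.054   0.1267] yaw 80.6 slide [ 0.2102 -0.023  -0.1334] t 14.2 F [1.1 0.6 1.7]
```

>>> {"fn": "arm_command", "kwargs": {
  "increments": [
    {"slide": [0,0,-0.02],"spin": 0,"gripper": -1},
    {"slide": [0,0,-0.05],"spin": 0,"gripper": -1},
    {"slide": [0.01,-0.001,-0.09],"spin": -5,"gripper": -1},
    {"slide": [0.04,-0.0045,-0.1],"spin": -11,"gripper": -1},
    {"slide": [0.075,-0.008,-0.1],"spin": -17,"gripper": -1},
    {"slide": [0.11,-0.012,-0.1],"spin": -23,"gripper": -1},
    {"slide": [0.145,-0.016,-0.1],"spin": -28,"gripper": -1},
    {"slide": [0.18,-0.02,-0.1],"spin": -28,"gripper": -1}
  ]
}}

```text
t: 14.87
tool_pos: [0.4511, 0.1285, 0.225]
tool_rot: [1.829, 2.553, 0.002]
contact_force: [1.3, 0.2, -4.5]
opening: 0.0201
grip_force: 79.6
```

```bash
python3 -c "
from h import *
to(.4544,.1573)"
```

```text
at [0.4511 0.1285 0.225 ] yaw 108.8 slide [0.0262 0.0124 0.    ] t 14.8667 F [ 1.3  0.2 -4.5]
```

>>> {"fn": "arm_command", "kwargs": {
  "increments": [
    {"slide": [0.022,0.012,0],"spin": 0,"gripper": -1},
    {"slide": [0.0255,0.012,0],"spin": 0,"gripper": -1},
    {"slide": [0.0255,0.012,0.03],"spin": 0,"gripper": -1},
    {"slide": [0.0255,0.012,0.06],"spin": 0,"gripper": -1},
    {"slide": [0.0255,0.012,0.075],"spin": 0,"gripper": -1},
    {"slide": [0.0255,0.012,0.079],"spin": 0,"gripper": -1},
    {"slide": [0.0255,0.012,0.079],"spin": 0,"gripper": -1}
  ]
}}

```text
t: 15.45
tool_pos: [0.4536, 0.1544, 0.1439]
tool_rot: [-1.833, -2.549, 0.004]
contact_force: [0.5, -0.5, -4.3]
opening: 0.0202
grip_force: 79.2
```

```bash
python3 -c "
from h import *
to(.4544,.1573,.1357)"
```

```text
at [0.4536 0.1544 0.1439] yaw 108.6 slide [0.0026 0.0017 0.0082] t 15.45 F [ 0.5 -0.5 -4.3]
```

>>> {"fn": "arm_command", "kwargs": {
  "increments": [
    {"slide": [0.002,0.001,0.003],"spin": 0,"gripper": -1},
    {"slide": [0.002,0.001,0.005],"spin": 0,"gripper": -1},
    {"slide": [0.002,0.001,0.007],"spin": 0,"gripper": -1},
    {"slide": [0.002,0.001,0.008],"spin": 0,"gripper": -1},
    {"slide": [0.002,0.001,0.009],"spin": 0,"gripper": -1},
    {"slide": [0.002,0.001,0.009],"spin": 0,"gripper": -1}
  ]
}}

```text
t: 15.95
tool_pos: [0.455, 0.1571, 0.1363]
tool_rot: [1.833, 2.551, 0.0]
contact_force: [-0.2, -0.1, -4.9]
opening: 0.0201
grip_force: 79.2
```

>>> {"fn": "arm_command", "kwargs": {
  "increments": [
    {"slide": [0,0,0.001],"spin": 0,"gripper": -1},
    {"slide": [0,0,0.002],"spin": 0,"gripper": -1},
    {"slide": [0,0,0.003],"spin": 0,"gripper": -1},
    {"slide": [0,0,0.003],"spin": 0,"gripper": -1}
  ]
}}

```text
t: 16.28
tool_pos: [0.4556, 0.1573, 0.1358]
tool_rot: [-1.833, -2.551, 0.001]
contact_force: [-8.3, -2.2, 11.2]
opening: 0.0202
grip_force: 81.3
```

Contact. Release, then on to the round die.

>>> {"fn": "arm_command", "kwargs": {
  "increments": [
    {"slide": [0,0,-0.001],"spin": 0,"gripper": 0},
    {"slide": [0,0,-0.001],"spin": 0,"gripper": 0},
    {"slide": [0,0,-0.001],"spin": 0,"gripper": 0},
    {"slide": [0,0,-0.02],"spin": 0,"gripper": 0.2},
    {"slide": [0,0,-0.05],"spin": 0,"gripper": 0.5},
    {"slide": [0,0,-0.085],"spin": 0,"gripper": 0.6},
    {"slide": [0,0,-0.1],"spin": 0,"gripper": 0.6}
  ]
}}

```text
t: 16.87
tool_pos: [0.4567, 0.1575, 0.2379]
tool_rot: [1.83, 2.547, 0.008]
contact_force: [1.1, -0.2, 1.1]
opening: 0.0686
grip_force: 0.0
```

```bash
python3 -c "
from h import *
to(.4651,-.2967,.23)"
```

```text
at [0.4567 0.1575 0.2379] yaw 108.6 slide [-0.4331 -0.137   0.0074] t 16.8667 F [ 1.1 -0.2  1.1]
```

>>> {"fn": "arm_command", "kwargs": {
  "increments": [
    {"slide": [-0.038,-0.012,0],"spin": 0,"gripper": 0.6},
    {"slide": [-0.076,-0.024,0],"spin": 0,"gripper": 0.6},
    {"slide": [-0.114,-0.036,0],"spin": 0,"gripper": 0.6},
    {"slide": [-0.152,-0.048,0],"spin": 0,"gripper": 0.6},
    {"slide": [-0.19,-0.06,0],"spin": 0,"gripper": 0.6},
    {"slide": [-0.228,-0.072,0],"spin": 0,"gripper": 0.6},
    {"slide": [-0.266,-0.084,0],"spin": 0,"gripper": 0.6},
    {"slide": [-0.304,-0.096,0],"spin": 0,"gripper": 0.6}
  ]
}}

```text
t: 17.53
tool_pos: [0.4607, -0.1637, 0.2334]
tool_rot: [1.833, 2.55, 0.0]
contact_force: [0.9, 0.1, 0.1]
opening: 0.0684
grip_force: 0.0
```

>>> {"fn": "arm_command", "kwargs": {
  "increments": [
    {"slide": [-0.038,-0.012,0],"spin": 0,"gripper": 0.6},
    {"slide": [-0.076,-0.024,0],"spin": 0,"gripper": 0.6},
    {"slide": [-0.11,-0.035,0],"spin": 0,"gripper": 0.6},
    {"slide": [-0.129,-0.041,0.005],"spin": 0,"gripper": 0.6},
    {"slide": [-0.129,-0.041,0.005],"spin": 0,"gripper": 0.6},
    {"slide": [-0.129,-0.041,0.005],"spin": 0,"gripper": 0.6},
    {"slide": [-0.129,-0.041,0.005],"spin": 0,"gripper": 0.6}
  ]
}}

```text
t: 18.12
tool_pos: [0.4632, -0.2964, 0.2278]
tool_rot: [-1.833, -2.551, -0.001]
contact_force: [-0.2, -0.4, -0.2]
opening: 0.0685
grip_force: 0.0
```

Run:
```python
from h import *
d,C,o=grab("wrist")
to(.4651,-.2967,.121)
print(proj(d,C,[(.4651,-.2967,.09)]))
a=cv2.resize(d["frame"][80:300,120:400],(400,314));s,_,_=grab("side");b=cv2.resize(s["frame"][110:220,160:300],(400,314))
cv2.imwrite("pics/w8.png",np.hstack([a,b])[:,:,::-1])
```

```text
at [ 0.4634 -0.296   0.228 ] yaw 108.7 slide [-0.0013  0.0014  0.107 ] t 18.1667 F [0.  0.7 0.9]
[[261.77087309 207.2351091 ]]
```

View pics/w8.png

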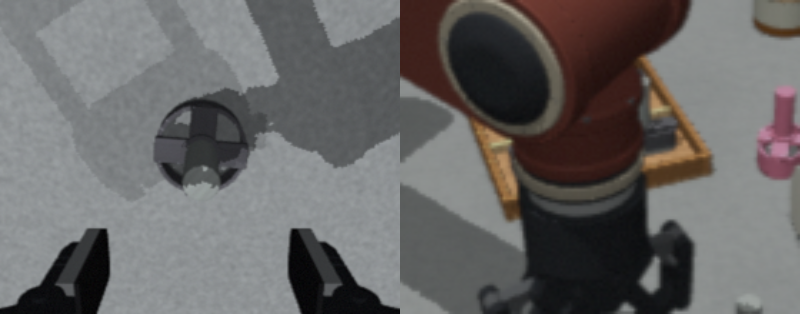

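The round die's post top is at (202,180) in the crop, which is pixel (261,206) as predicted. The side view is blocked by the arm. Gripping.

>>> {"fn": "arm_command", "kwargs": {
  "increments": [
    {"slide": [-0.001,0.001,0.035],"spin": 0,"gripper": 0.5},
    {"slide": [-0.001,0.001,0.07],"spin": 0,"gripper": 0.5},
    {"slide": [-0.001,0.001,0.104],"spin": 0,"gripper": 0.5},
    {"slide": [-0.001,0.001,0.104],"spin": 0,"gripper": 0},
    {"slide": [-0.001,0.001,0.104],"spin": 0,"gripper": -1},
    {"slide": [-0.001,0.001,0.104],"spin": 0,"gripper": -1},
    {"slide": [-0.001,0.001,0.104],"spin": 0,"gripper": -1},
    {"slide": [-0.001,0.001,0.104],"spin": 0,"gripper": -1}
  ],
  "newtons": 80
}}

```text
t: 18.88
tool_pos: [0.4659, -0.2983, 0.1271]
tool_rot: [1.83, 2.548, -0.0]
contact_force: [-0.2, 0.6, 2.3]
opening: 0.0202
grip_force: 78.2
```

```bash
python3 -c "
from h import *
to(.4357,.2657,.26)"
```

```text
at [ 0.4659 -0.2983  0.1271] yaw 108.6 slide [ 0.5436  0.1518 -0.1346] t 18.8833 F [-0.2  0.6  2.3]
```

>>> {"fn": "arm_command", "kwargs": {
  "increments": [
    {"slide": [0,0,-0.02],"spin": 0,"gripper": -1},
    {"slide": [0,0,-0.05],"spin": 0,"gripper": -1},
    {"slide": [0,0,-0.09],"spin": 0,"gripper": -1},
    {"slide": [0,0,-0.13],"spin": 0,"gripper": -1},
    {"slide": [0.02,0.0055,-0.145],"spin": 0,"gripper": -1},
    {"slide": [0.055,0.0155,-0.145],"spin": 0,"gripper": -1},
    {"slide": [0.091,0.0255,-0.145],"spin": 0,"gripper": -1},
    {"slide": [0.127,0.0355,-0.145],"spin": 0,"gripper": -1}
  ]
}}

```text
t: 19.55
tool_pos: [0.4573, -0.1648, 0.2704]
tool_rot: [1.834, 2.548, 0.001]
contact_force: [1.5, 0.3, -5.3]
opening: 0.02
grip_force: 78.9
```

>>> {"fn": "arm_command", "kwargs": {
  "increments": [
    {"slide": [0.036,0.01,0],"spin": 0,"gripper": -1},
    {"slide": [0.072,0.02,0],"spin": 0,"gripper": -1},
    {"slide": [0.108,0.03,0],"spin": 0,"gripper": -1},
    {"slide": [0.144,0.04,0],"spin": 0,"gripper": -1},
    {"slide": [0.18,0.05,0],"spin": 0,"gripper": -1},
    {"slide": [0.216,0.06,0],"spin": 0,"gripper": -1},
    {"slide": [0.252,0.07,0],"spin": 0,"gripper": -1},
    {"slide": [0.288,0.08,0],"spin": 0,"gripper": -1}
  ]
}}

```text
t: 20.22
tool_pos: [0.4408, 0.1344, 0.2698]
tool_rot: [1.833, 2.55, 0.002]
contact_force: [2.2, -0.4, -4.3]
opening: 0.0204
grip_force: 78.9
```

```bash
python3 -c "
from h import *
to(.4357,.2657)"
```

```text
at [0.4408 0.1344 0.2698] yaw 108.6 slide [0.1261 0.037  0.    ] t 20.2167 F [ 2.2 -0.4 -4.3]
```

>>> {"fn": "arm_command", "kwargs": {
  "increments": [
    {"slide": [0.036,0.0105,0],"spin": 0,"gripper": -1},
    {"slide": [0.072,0.021,0],"spin": 0,"gripper": -1},
    {"slide": [0.105,0.031,0],"spin": 0,"gripper": -1},
    {"slide": [0.125,0.0365,0],"spin": 0,"gripper": -1},
    {"slide": [0.125,0.0365,0],"spin": 0,"gripper": -1},
    {"slide": [0.125,0.0365,0],"spin": 0,"gripper": -1}
  ]
}}

```text
t: 20.72
tool_pos: [0.4358, 0.2635, 0.2694]
tool_rot: [1.83, 2.553, -0.0]
contact_force: [-0.2, -1.0, -5.0]
opening: 0.0203
grip_force: 78.9
```

```bash
python3 -c "
from h import *
to(.4357,.2657,.1361)"
```

```text
at [0.4358 0.2635 0.2694] yaw 108.7 slide [0.0022 0.0006 0.1333] t 20.7167 F [-0.2 -1.  -5. ]
```

>>> {"fn": "arm_command", "kwargs": {
  "increments": [
    {"slide": [0.001,0,0.035],"spin": 0,"gripper": -1},
    {"slide": [0.001,0,0.07],"spin": 0,"gripper": -1},
    {"slide": [0.001,0,0.1],"spin": 0,"gripper": -1},
    {"slide": [0.001,0,0.118],"spin": 0,"gripper": -1},
    {"slide": [0.001,0,0.126],"spin": 0,"gripper": -1},
    {"slide": [0.001,0,0.129],"spin": 0,"gripper": -1},
    {"slide": [0.001,0,0.131],"spin": 0,"gripper": -1},
    {"slide": [0.001,0,0.131],"spin": 0,"gripper": -1}
  ]
}}

```text
t: 21.38
tool_pos: [0.4371, 0.2637, 0.1397]
tool_rot: [1.833, 2.549, 0.004]
contact_force: [-0.2, 0.6, -5.0]
opening: 0.0204
grip_force: 78.9
```

>>> {"fn": "arm_command", "kwargs": {
  "increments": [
    {"slide": [0,0,0.001],"spin": 0,"gripper": -1},
    {"slide": [0,0,0.002],"spin": 0,"gripper": -1},
    {"slide": [0,0,0.003],"spin": 0,"gripper": -1},
    {"slide": [0,0,0.003],"spin": 0,"gripper": -1}
  ]
}}

```text
t: 21.72
tool_pos: [0.4366, 0.264, 0.1362]
tool_rot: [1.832, 2.551, 0.003]
contact_force: [-0.8, -0.1, -1.1]
opening: 0.0201
grip_force: 79.9
```

>>> {"fn": "arm_command", "kwargs": {
  "increments": [
    {"slide": [0,0,0.001],"spin": 0,"gripper": -1},
    {"slide": [0,0,0.002],"spin": 0,"gripper": -1},
    {"slide": [0,0,0.002],"spin": 0,"gripper": -1}
  ]
}}

```text
t: 21.97
tool_pos: [0.4368, 0.2643, 0.1361]
tool_rot: [1.833, 2.551, 0.001]
contact_force: [-5.4, -1.2, 10.8]
opening: 0.02
grip_force: 80.8
```

>>> {"fn": "arm_command", "kwargs": {
  "increments": [
    {"slide": [0,0,-0.001],"spin": 0,"gripper": 0},
    {"slide": [0,0,-0.001],"spin": 0,"gripper": 0},
    {"slide": [0,0,-0.001],"spin": 0,"gripper": 0},
    {"slide": [0,0,-0.02],"spin": 0,"gripper": 0.2},
    {"slide": [0,0,-0.06],"spin": 0,"gripper": 0.5},
    {"slide": [0,0,-0.1],"spin": 0,"gripper": 0.6},
    {"slide": [0,0,-0.14],"spin": 0,"gripper": 0.6},
    {"slide": [0,0,-0.18],"spin": 0,"gripper": 0.6}
  ]
}}

```text
t: 22.63
tool_pos: [0.4357, 0.2635, 0.3148]
tool_rot: [1.833, 2.551, 0.0]
contact_force: [1.2, 0.2, -1.5]
opening: 0.0686
grip_force: 0.0
```

```bash
python3 -c "
from h import *
to(.47,.19,.38)"
```

```text
at [0.4357 0.2635 0.3148] yaw 108.6 slide [-0.0806  0.0091 -0.0652] t 22.6333 F [ 1.2  0.2 -1.5]
```

Back off for a check view of the whole tray.

>>> {"fn": "arm_command", "kwargs": {
  "increments": [
    {"slide": [-0.04,0.02,-0.03],"spin": 0,"gripper": 0.6},
    {"slide": [-0.08,0.04,-0.065],"spin": 0,"gripper": 0.6},
    {"slide": [-0.1,0.05,-0.065],"spin": 0,"gripper": 0.6},
    {"slide": [-0.1,0.05,-0.065],"spin": 0,"gripper": 0.6},
    {"slide": [-0.1,0.05,-0.065],"spin": 0,"gripper": 0.6},
    {"slide": [-0.1,0.05,-0.065],"spin": 0,"gripper": 0.6}
  ]
}}

```text
t: 23.13
tool_pos: [0.5151, 0.1848, 0.3772]
tool_rot: [-1.833, -2.549, 0.001]
contact_force: [-0.4, 1.1, 0.2]
opening: 0.0683
grip_force: 0.0
```

Run:
```python
from h import *
d,C,o=grab("wrist")
np.savez("w9.npz",C=C,frame=d["frame"]);print(o["tool_pos"])
K=[(.4543,.1573),(.4357,.2657),(.5440,.2843),(.5627,.1759)]
x0,y0=120,10;s=2.6
im=cv2.resize(d["frame"][y0:y0+220,x0:x0+300],None,fx=s,fy=s,interpolation=cv2.INTER_CUBIC)
u=np.array([np.cos(np.radians(9.8)),np.sin(np.radians(9.8))])*.04
for k in K:
    k=np.array(k);p=proj(d,C,np.array([[*k,.099],[*(k-u),.035],[*(k+u),.035]]))
    p=((p-[x0,y0])*s).round().astype(int);cv2.drawMarker(im,tuple(map(int,p[0])),(255,0,0),0,14);cv2.line(im,tuple(map(int,p[1])),tuple(map(int,p[2])),(0,255,0),1)
cv2.imwrite("pics/w9.png",im[:,:,::-1])
```

```text
[0.51505388 0.18484953 0.37720881]
```

View pics/w9.png

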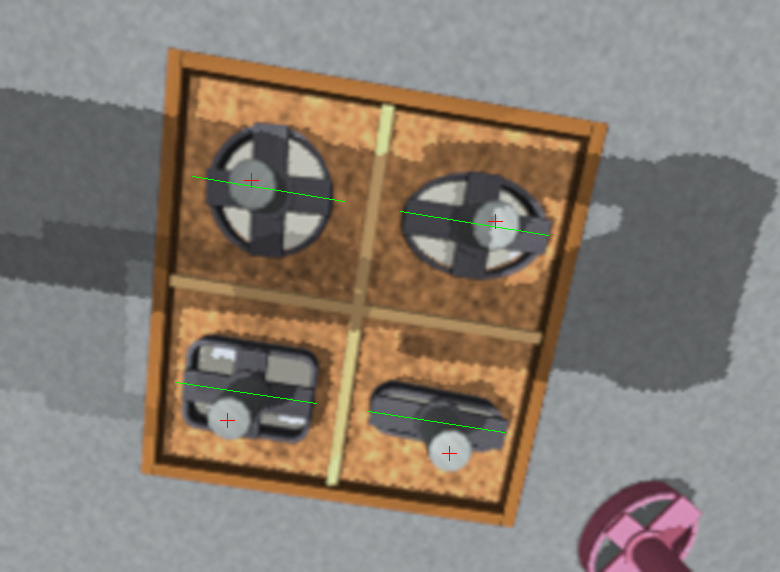

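All four dies stand in the right bays. Their post tops sit on the predicted marks at (251,183), (495,221), (228,420) and (450,453), and their outlines are parallel to the card lines. Handing in.

```bash
python3 -c "
from station import order
print(order.finish_job())"
```

```text
the job is handed in; nothing more can be done
None
```

The round, oval, tag and slot dies stand upright in their cards' bays, centred and lined up in the final wrist-camera check. I never gripped the two small dies or the pink look-alike, and I handed the job in at about 23 s; no verdict came back.

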